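# Open the latched sample transport case on the PCR bench

### The job

Open the white sample case: press its red release button gently, no harder than it takes for the sunken T-handle to pop out, then grip the T-handle, turn it clockwise (seen from above) to its stop to unlatch the lid, and raise the lid by the handle, smoothly, to about 40 degrees. Leave it standing there, handle left turned, let go of everything, and do not disturb the other things on the bench.

Things in the scene. Friction and masses are not known exactly. Their poses are not given: they have to be found in the camera images.
- case: White insulated sample case with blue corners: 300 mm deep (x, front to back, hinge at the back), 360 mm wide (y, to the left), top of the 35 mm thick lid 145 mm above the bench when shut. Origin under its centre, front towards the robot. Fixed to the bench. The latch is 65 mm behind the lid's front edge: a black plate with the T-handle in a pocket and, left of it, the red button.
- handle_axis (a point): Point on the lid's top face where the T-handle's turning axis passes; midway across, 235 mm in front of the hinge line and 35 mm above it. Moves with the lid. Axes: z out of the lid, x front to back, y to the left. The bar lies along y in its 92 x 26 mm pocket, top flush with the lid, until released; a spring then lifts it 26 mm: underside 12 mm, top 26 mm above the lid.
- handle_bar (a point): Centre of the steel T-bar (84 mm long on its own y, 16 mm wide on x, 14 mm high, on a 13 mm round stem), half-way up its height: 7 mm below the lid's top face while sunk, 19 mm above it when out. Turns with the handle. Pushed down on when out, it gives way softly (4.5 N and up).
- button_mount: Red release button with its 33 mm steel collar. Origin: on the lid's top face at the button's centre, 78 mm left (+y) of handle_axis, same axes. Button 25 mm across; its top stands 10 to 18 mm above the lid, set differently on each case and not told here. Sprung: 3 to 5 N at first, frees the handle about 4 mm in at 7 to 10 N, hard stop 5.3 mm in; over 20 N breaks it. Springs back when let go.
- handle_pop (a joint): How far the T-handle has come out of its pocket (m): 0 sunk, 0.026 out. Sprung outward.
- handle_turn (a joint): Turn of the T-handle (rad), clockwise seen from above: 0 latched (bar along the lid's y), 1.5 at its hard stop (bar nearly along the lid's x). It can turn only when out. Needs about 0.4 N m while the tongue rubs under its keeper (free at about 0.9 rad, when the lid springs a few mm ajar), 0.25 N m after; stays where it is left.
- lid (a joint): Opening angle of the lid (rad): 0 shut, 1.4 at its stop. Stiff hinges hold it at any angle; raising it by the handle takes about 8 N there.
- lid_hinge (a point): Midpoint of the lid's hinge line, at the back of the case, 110 mm above the bench; fixed. y axis along the hinge line (to the left), x front to back, z up. The lid turns about this y axis, its front edge rising.
- tips_orange: Orange pipette-tip box 85 x 122 x 67 mm, bystander beside the case; origin under its centre.
- tips_green: Green pipette-tip box 85 x 122 x 67 mm, bystander beside the case; origin under its centre.
- tube_rack: Black tube rack 75 x 140 x 49 mm, bystander in front of the case; origin under its centre.
- tray: Clear shallow tray 100 x 130 x 28 mm, bystander in front of the case; origin under its centre.
- reagent: Amber bottle, 64 mm across, 125 mm tall, bystander beside the case; origin under its centre.
- beaker: Glass beaker, 84 mm across, 95 mm tall, bystander beside the case; origin under its centre.

How it is judged:
By the outcome, as a careful person would: the job done as asked, in the order asked, and still so for the second after the job is handed in, with the robot touching nothing.
It also fails if it takes over 72 s, if anything falls off the work surface, if the arm or the gripper's body presses on something with over 40 N, if the wrist force passes 120 N, or if a joint passes its speed limit or range.

### The arm

A 6-joint arm with a two-finger parallel gripper is mounted at the origin on the work surface. World frame = base frame: x ahead of the robot, y to its left, z up, the work surface at z = 0. Lengths are in mm, angles in rad, forces in N, time in s.
With the tool pointing down it reaches from about 200 to 875 mm from the base axis. Payload 3.4 kg.
Tool frame: the origin (TCP) lies at the very end of the fingers, on their centre line; the grasp point (between the pads) lies 19 mm behind it; z points along the fingers, y is the direction in which the jaws open and shut (so a half turn about z gives the same grasp; the last joint's range is limited). The gripper opens to 94 mm and grips with 3 to 60 N. Pads are 16 mm wide; open, the fingers measure 119 mm over their backs; the gripper's body (75 mm by 177 mm) begins 78 mm behind the grasp point.
Start: joints at [1.125, 0.276, 1.505, -0, 1.361, -0.121], TCP at [183.513, 544.969, 184.593] pointing down, gripper open.
Joint ranges: [-2.89, 2.89], [-0.75, 2.08], [0.22, 2.7], [-1.18, 4.32], [0.11, 2.71], [-2.7, 2.7]. Speed limits (rad/s): [2.57, 2.57, 3.14, 3.14, 3.14, 3.14].

### API

Orientations are given as a unit quaternion [x, y, z, w].
In Python, from workcell import goto, movel, move_j, command_gripper, pause, inverse_kinematics, capture, PlanningError, close_job, get_time_s, get_joint_pos, get_qvel, get_joint_torque, get_eef_pos, get_eef_rot, get_contact_force, get_moment, get_finger_gap gives the robot as it stands. The module is installed in compiled form; this text tells all that it offers. Calls block until the motion is done:
- goto(position, orientation): joint-space move of the TCP to a pose.
- movel(position, attitude=None, speed=150): straight line of the TCP; attitude=None keeps the orientation; speed is the mean speed in mm/s.
- move_j(angles): joint-space move.
- command_gripper(opening, grasp_force=None): finger opening in mm; grasp_force is the grip in N (None keeps the last); returns when the fingers have stopped.
- pause(seconds).
- inverse_kinematics(position, orientation): joint angles nearest the present ones, or None.
- capture(name): name is "side" or "top" or "wrist"; returns a dict with "image" (420x560x3 uint8, red, green, blue), "camera_matrix" (3x3 intrinsics, pixels), "xyz" and "orientation" of the camera in the world. Camera axes: x right, y down, z forward; pixel columns grow to the right and rows downward; lengths in mm; the calibration is good to about 2 mm. A picture is of the moment at which its call begins. There is no depth.
A pose or a line that the arm cannot do raises PlanningError and nothing moves.
- close_job(): hands the job in, once; it reports no verdict.
Readings, each from a call of its own:
- get_time_s(): time.
- get_joint_pos(): joint angles.
- get_qvel(): joint speeds.
- get_joint_torque(): joint torques, N m.
- get_eef_pos(): TCP position.
- get_eef_rot(): TCP orientation.
- get_contact_force(): force on the tool from outside, world axes, zero at the start.
- get_moment(): the same for the moment, N m.
- get_finger_gap(): finger opening in mm.
Only numpy, scipy, OpenCV 4.12 (cv2) and the standard library are available. Lean on these libraries where they do the work, as an engineer would, in place of code of your own. Each camera call takes 0.05 s, during which the arm holds its last target.

## Working session

There is one attempt and no reset: what is moved stays moved. The work goes in short steps, each a Python script; the robot and the scene stay as the last script left them, time stands still between calls to the robot, and variables do not carry over. Pictures are saved under pics/ and viewed, and the job is handed in when it is done.

```bash
mkdir -p pics; python3 - <<'E'
from workcell import *
import cv2,pickle
d={}
for n in ["side","top","wrist"]:
    c=capture(n); d[n]=c
    cv2.imwrite(f"pics/{n}0.png",c["image"][:,:,::-1]); print(n,c["camera_matrix"],c["xyz"],c["orientation"])
pickle.dump(d,open("d0.pkl","wb"))
print(get_time_s(),get_eef_pos(),get_eef_rot(),get_contact_force())
E
```

```text
side [[471.77430689   0.         279.65688427]
 [  0.         471.77430689 197.2952333 ]
 [  0.           0.           1.        ]] [ 186.21560328 -633.83257325 1019.3542579 ] [ 0.89918364 -0.25908904  0.10058297 -0.33797146]
top [[425.16025425   0.         278.56200611]
 [  0.         425.16025425 210.76027   ]
 [  0.           0.           1.        ]] [ 456.52178053   41.38692434 1226.08308172] [ 0.71030291 -0.70117903  0.04390436 -0.04347583]
wrist [[370.8723407    0.         273.25341363]
 [  0.         370.8723407  206.69319657]
 [  0.           0.           1.        ]] [108.43956237 569.38480116 382.56850043] [0.80444262 0.57811579 0.07902808 0.11139465]
0.15 [183.3241089  544.5236647  183.91830815] [ 1.61716012e-01  9.86837102e-01 -6.57050238e-04 -1.83789988e-04] [ 0.57385753  0.12167109 -0.32567248]
```

View pics/top0.png

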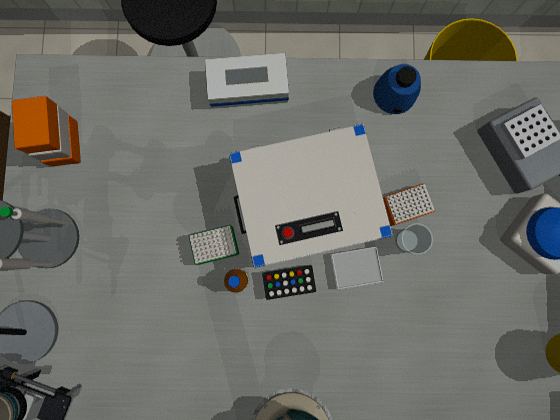

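View pics/side0.png

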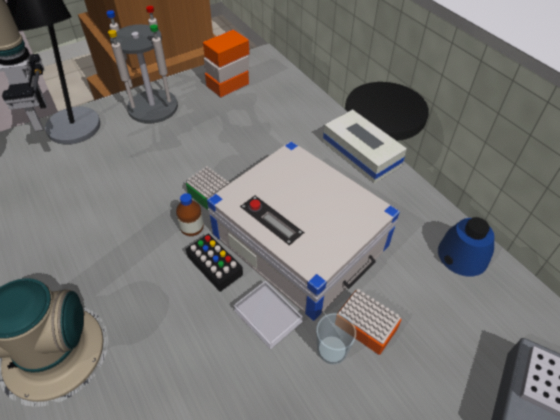

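```bash
python3 - <<'E'
import cv2,pickle
d=pickle.load(open("d0.pkl","rb"))
t=d["top"]["image"][115:275,220:400,::-1]; cv2.imwrite("pics/t1.png",cv2.resize(t,None,fx=4,fy=3.7,interpolation=cv2.INTER_CUBIC)[:592,:720])
t=d["side"]["image"][140:320,200:410,::-1]; cv2.imwrite("pics/s1.png",cv2.resize(t,None,fx=3.3,fy=3.3,interpolation=cv2.INTER_CUBIC))
E
```

```text
(no output)
```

View pics/t1.png

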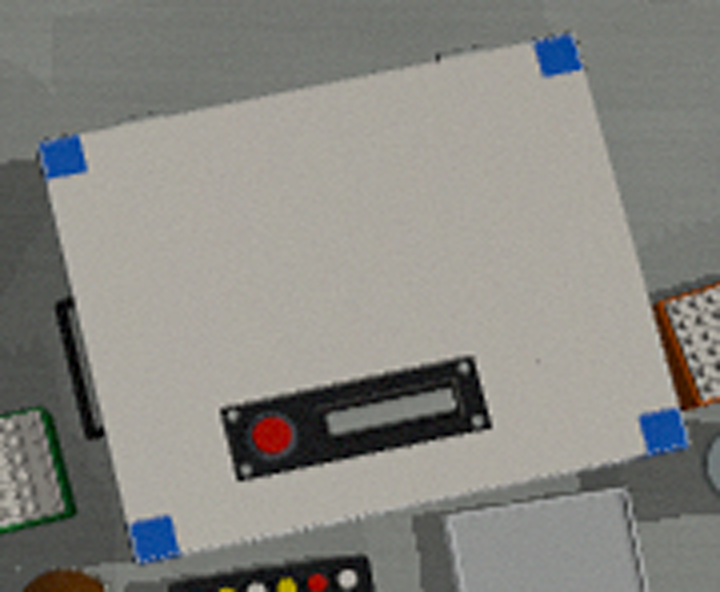

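View pics/s1.png

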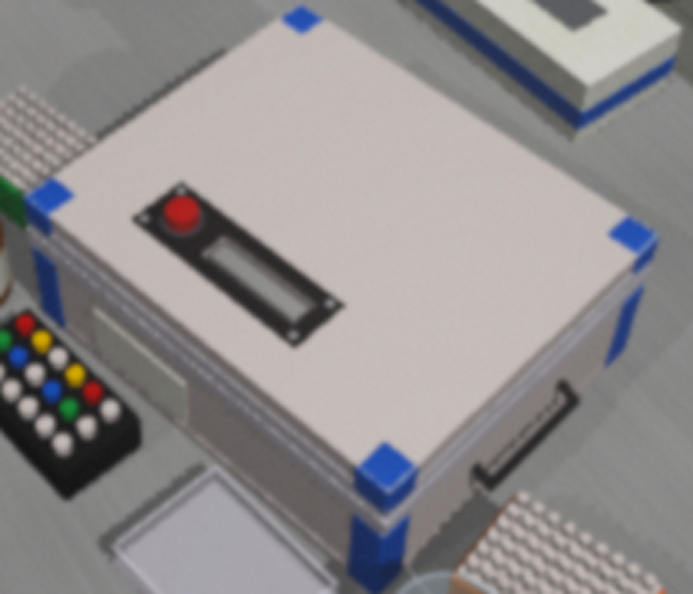

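```bash
cat > h.py <<'E'
import numpy as np,pickle,cv2
from scipy.spatial.transform import Rotation as R
def proj(c,P):
    P=np.atleast_2d(P); Rm=R.from_quat(c["orientation"]).as_matrix()
    q=(P-c["xyz"])@Rm; q=q@c["camera_matrix"].T; return q[:,:2]/q[:,2:]
def ray(c,uv,z):
    Rm=R.from_quat(c["orientation"]).as_matrix()
    v=Rm@np.linalg.solve(c["camera_matrix"],[uv[0],uv[1],1.]); return c["xyz"]+v*(z-c["xyz"][2])/v[2]
E
python3 - <<'E'
from h import *
from scipy.optimize import least_squares
d=pickle.load(open("d0.pkl","rb"))
# case frame pts: BL,BR,FR,FL corners, handle
C=np.array([[150,180,145],[150,-180,145],[-150,-180,145],[-150,180,145],[-85,0,145]],float)
T=(np.array([[40,143],[573,35],[688,447],[135,563],[392,412]])+.5)/[4,3.7]-.5+[220,115]
S=(np.array([[302,8],[658,238],[385,492],[27,203],[259,279]])+.5)/3.3-.5+[200,140]
def pts(p,P): 
    return P@R.from_euler('z',p[2]).as_matrix().T+[p[0],p[1],0]
for use in ("t","s","ts"):
    def f(p):
        r=[]
        if "t" in use: r.append(proj(d["top"],pts(p,C))-T)
        if "s" in use: r.append(proj(d["side"],pts(p,C))-S)
        return np.concatenate(r).ravel()
    o=least_squares(f,[530,0,.2],loss='soft_l1'); print(use,o.x,pts(o.x,C[4:]),pts(o.x,np.array([[-85,78,145.]]))); print(f(o.x).reshape(-1,2).round(1).tolist())
# red centroid
for n in("top","side"):
    im=d[n]["image"].astype(int); m=(im[...,0]>150)&(im[...,1]<60)&(im[...,2]<60)
    ys,xs=np.nonzero(m); 
    lab=cv2.connectedComponentsWithStats(m.astype(np.uint8)); print(n,[(s[4],c) for s,c in zip(lab[2],lab[3]) if s[4]>20][1:])
E
```

```text
t [635.66518231 -37.71323994   6.51675655] [[552.97327027 -57.3867674  145.        ]] [[534.91991566  18.49522247 145.        ]]
[[-0.4, 0.1], [0.4, 0.1], [0.2, -0.0], [0.2, -0.1], [-0.5, 0.0]]
s [ 6.33570157e+02 -3.79711653e+01  2.31293602e-01] [[550.83364973 -57.45629923 145.        ]] [[532.9531739   18.46661289 145.        ]]
[[-0.0, -1.4], [0.5, -0.2], [0.6, 0.9], [-0.8, -2.2], [-0.4, 0.6]]
ts [ 6.34827323e+02 -3.76536726e+01  2.32499133e-01] [[552.1143665  -57.23853365 145.        ]] [[534.14237633  18.66276785 145.        ]]
[[-0.4, 0.3], [0.4, 0.4], [0.2, 0.4], [0.1, 0.1], [-0.5, 0.4], [0.2, -1.6], [0.8, -0.6], [1.1, 0.5], [-0.4, -2.4], [0.0, 0.3]]
top [(np.int32(53), array([287.64150943, 232.32075472]))]
side [(np.int32(47), array([254.85106383, 203.19148936]))]
```

```bash
cat >> h.py <<'E'
YAW=0.2330; CX,CY=635.2,-37.7
Rc=R.from_euler('z',YAW)
def cpt(x,y,z): return Rc.apply([x,y,z])+[CX,CY,0]
def tool(turn,lid=0.,flip=0):
    # tool z = -lid normal, tool y along lid x at turn 0; turn = clockwise from above
    # base: x=lid y?, choose y=+lid x, z=-n -> x = y cross z = ex x (-ez) = ey
    B=np.array([[0,1,0],[1,0,0],[0,0,-1.]]).T
    r=Rc*R.from_euler('y',lid)*R.from_euler('z',-turn+flip*np.pi)*R.from_matrix(B)
    return r
def hpos(lid,h,off=(0,0)):
    # point h above lid top on handle axis
    return Rc.apply(R.from_euler('y',lid).apply([-235+off[0],off[1],35+h]))+cpt(150,0,110)
E
python3 - <<'E'
from h import *
from workcell import *
np.set_printoptions(precision=2,suppress=True)
for flip in(0,1):
  print("flip",flip)
  print("btn",inverse_kinematics(cpt(-85,78,180),tool(0,0,flip).as_quat()))
  for t in(0,.5,1,1.5,1.55): print("turn",t,inverse_kinematics(hpos(0,5),tool(t,0,flip).as_quat()))
  for l in(.2,.4,.6,.7,.75): print("lid",l,hpos(l,5),inverse_kinematics(hpos(l,5),tool(1.5,l,flip).as_quat()))
print(get_time_s())
E
```

```text
flip 0
btn [-0.1   0.22  1.6  -0.    1.33 -0.33]
turn 0 [-0.23  0.27  1.6  -0.    1.27 -0.46]
turn 0.5 [-0.23  0.27  1.6  -0.    1.27  0.04]
turn 1 [-0.23  0.27  1.6  -0.    1.27  0.54]
turn 1.5 [-0.23  0.27  1.6  -0.    1.27  1.04]
turn 1.55 [-0.23  0.27  1.6  -0.    1.27  1.09]
lid 0.2 [564.79 -54.41 195.89] [-0.16  0.38  1.34 -0.08  1.61  1.11]
lid 0.4 [585.7  -49.45 238.36] [-0.11  0.53  1.05 -0.14  1.94  1.13]
lid 0.6 [614.41 -42.63 275.7 ] [-0.07  0.71  0.71 -0.22  2.28  1.1 ]
lid 0.7 [631.34 -38.62 291.98] [-0.05  0.83  0.5  -0.3   2.47  1.04]
lid 0.75 [640.37 -36.47 299.45] [-0.05  0.89  0.37 -0.36  2.58  0.99]
flip 1
btn None
turn 0 [-0.23  0.27  1.6  -0.    1.27  2.68]
turn 0.5 None
turn 1 [-0.23  0.27  1.6  -0.    1.27 -2.6 ]
turn 1.5 [-0.23  0.27  1.6  -0.    1.27 -2.1 ]
turn 1.55 [-0.23  0.27  1.6  -0.    1.27 -2.05]
lid 0.2 [564.79 -54.41 195.89] [-0.16  0.38  1.34 -0.08  1.61 -2.03]
lid 0.4 [585.7  -49.45 238.36] [-0.11  0.53  1.05 -0.14  1.94 -2.01]
lid 0.6 [614.41 -42.63 275.7 ] [-0.07  0.71  0.71 -0.22  2.28 -2.04]
lid 0.7 [631.34 -38.62 291.98] [-0.05  0.83  0.5  -0.3   2.47 -2.1 ]
lid 0.75 [640.37 -36.47 299.45] [-0.05  0.89  0.37 -0.36  2.58 -2.15]
0.15
```

```bash
python3 - <<'E'
from h import *
from workcell import *
np.set_printoptions(precision=2,suppress=True)
command_gripper(0,20)
p=get_eef_pos(); movel([p[0],p[1],240],speed=200)
goto(cpt(-85,78,235),tool(0).as_quat())
print(get_time_s(),get_eef_pos(),get_contact_force(),get_finger_gap())
c=capture("wrist"); pickle.dump(c,open("w1.pkl","wb"))
cv2.imwrite("pics/w1.png",c["image"][:,:,::-1])
print(c["xyz"])
print(proj(c,[cpt(-85,78,145),cpt(-85,78,158),cpt(-85,0,145),hpos(0,0)]))
E
```

```text
4.25 [534.43  19.41 235.  ] [ 0.27 -0.98 -0.41] 0.45745960442329653
[515.64  95.29 433.78]
[[273.49 204.39]
 [273.52 208.83]
 [273.36 291.47]
 [273.36 291.47]]
```

View pics/w1.png

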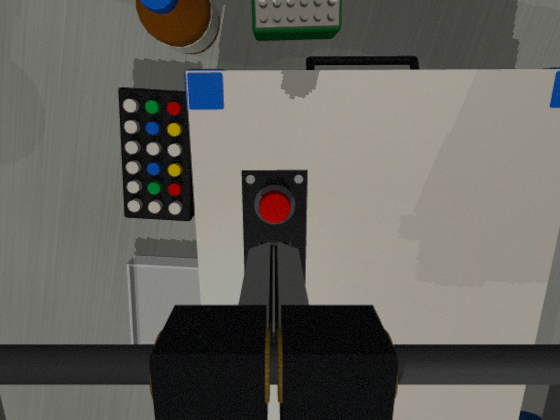

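```bash
python3 - <<'E'
from h import *
from workcell import *
np.set_printoptions(precision=2,suppress=True)
b=cpt(-85,78,0)
movel([b[0],b[1],166],speed=120); pause(.2)
f0=np.mean([get_contact_force() for _ in range(5)],0); print(f0,get_time_s())
c=capture("side"); ref=c["image"]; cv2.imwrite("pics/s2.png",cv2.resize(ref[140:320,200:410,::-1],None,fx=3.3,fy=3.3))
z=166.
while z>152:
    z-=.5; movel([b[0],b[1],z],speed=8)
    f=get_contact_force()-f0
    if f[2]>1.5: break
print("contact",z,f,get_eef_pos(),get_time_s())
E
```

```text
[ 0.65 -0.55  1.73] 5.225
contact 152.0 [-1.04  0.55 -1.5 ] [534.44  18.56 151.96] 12.275
```

View pics/s2.png

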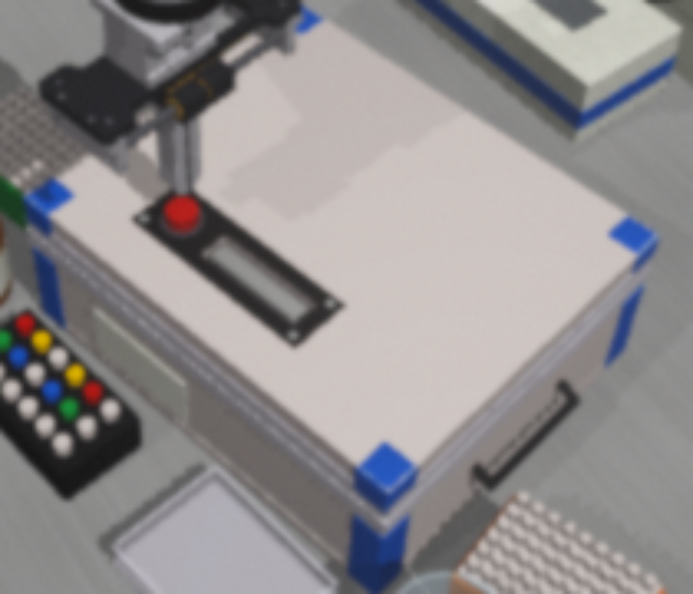

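```bash
python3 - <<'E'
from h import *
from workcell import *
np.set_printoptions(precision=2,suppress=True)
for i in range(4): print(get_contact_force(),get_eef_pos()); pause(.02)
c=capture("side"); a=cv2.resize(c["image"][170:250,210:310,::-1],None,fx=6,fy=6,interpolation=cv2.INTER_CUBIC)
print(proj(c,[cpt(-85,78,145),cpt(-85,78,155),get_eef_pos()]))
cv2.imwrite("pics/s3.png",a)
c=capture("wrist"); cv2.imwrite("pics/w3.png",c["image"][100:320,150:400,::-1].repeat(2,0).repeat(2,1));print(proj(c,[cpt(-85,78,145),cpt(-85,78,155),get_eef_pos()]))
E
```

```text
[-0.39  0.    0.22] [534.44  18.56 151.96]
[-0.09 -0.18  0.09] [534.45  18.55 151.99]
[-0.03  0.32  0.75] [534.47  18.58 151.98]
[-0.22  0.22 -0.09] [534.5   18.56 152.01]
[[255.36 206.63]
 [255.22 203.96]
 [255.28 204.75]]
[[273.99 240.05]
 [274.04 246.37]
 [274.04 244.45]]
```

View pics/s3.png

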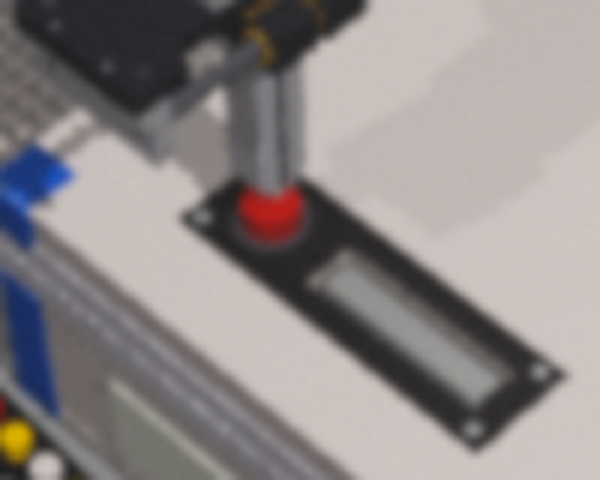

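View pics/w3.png

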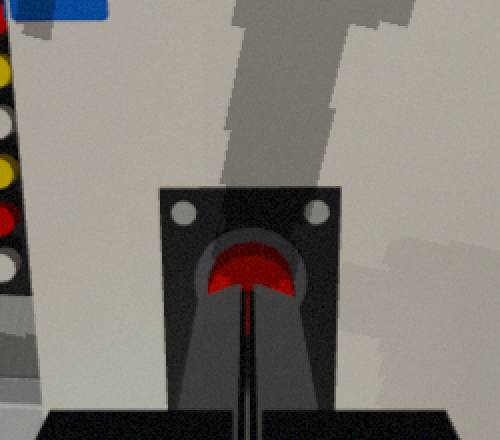

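```bash
python3 - <<'E'
from h import *
from workcell import *
np.set_printoptions(precision=2,suppress=True)
b=cpt(-85,78,0)
def F(): return np.mean([get_contact_force() for _ in range(3)],0)
f0=F(); t=get_time_s(); z=152.
print(f0,t)
while z>143:
    z-=.5; movel([b[0],b[1],z],speed=10)
    f=F()-f0
    print(z,f,get_eef_pos()[2],get_time_s())
    if f[2]>2: break
E
```

```text
[ 0.44 -0.21  0.4 ] 12.4417
151.5 [ 0.16 -0.83 -0.53] 151.47865116275594 12.6917
151.0 [-0.22 -0.28 -0.91] 150.95886036096329 12.9417
150.5 [ 0.21 -0.25 -1.02] 150.49499615361566 13.1917
150.0 [-0.38  0.52 -0.46] 149.95135079477762 13.4417
149.5 [0.21 0.38 0.19] 149.4576429585061 13.6917
149.0 [-1.07 -0.36  0.26] 148.97220115585787 13.9417
148.5 [-0.11  0.46  0.28] 148.46675190981932 14.1917
148.0 [-1.81  0.24  0.6 ] 147.97272550696007 14.4417
147.5 [-0.95 -0.04  0.41] 147.46846039211746 14.6917
147.0 [-1.14  0.74  0.12] 146.94850309998202 14.9417
146.5 [-0.47 -0.16 -0.14] 146.46526319311886 15.1917
146.0 [-0.33  0.4  -1.24] 145.97024687880113 15.4417
145.5 [-1.04  1.02 -0.63] 145.45732587760529 15.6917
145.0 [-0.67  0.45 -0.65] 144.96656007551923 15.9417
144.5 [-0.17  0.33 -1.01] 144.47435607699398 16.1917
144.0 [-0.37  0.04 -0.35] 143.98422365166238 16.4417
143.5 [ 0.35  0.6  -0.11] 143.4681647593719 16.6917
143.0 [-0.28 -0.8  -0.17] 142.96426708788874 16.9417
```

```bash
python3 - <<'E'
from h import *
from workcell import *
np.set_printoptions(precision=2,suppress=True)
c=capture("side"); a=cv2.resize(c["image"][170:250,210:310,::-1],None,fx=6,fy=6,interpolation=cv2.INTER_CUBIC)
print(proj(c,[get_eef_pos()]))
cv2.imwrite("pics/s4.png",a)
c=capture("wrist"); cv2.imwrite("pics/w4.png",c["image"][100:320,150:400,::-1].repeat(2,0).repeat(2,1));print(proj(c,[get_eef_pos()]),get_finger_gap(),c["xyz"],get_eef_rot(),tool(0).as_quat())
c=capture("top"); cv2.imwrite("pics/t4.png",cv2.resize(c["image"][115:275,220:400,::-1],None,fx=4,fy=3.7,interpolation=cv2.INTER_CUBIC))
E
```

```text
[[255.38 207.17]]
[[274.04 244.45]] 0.23098970529146834 [515.78  94.53 341.72] [0.62 0.78 0.   0.  ] [0.62 0.78 0.   0.  ]
```

View pics/s4.png

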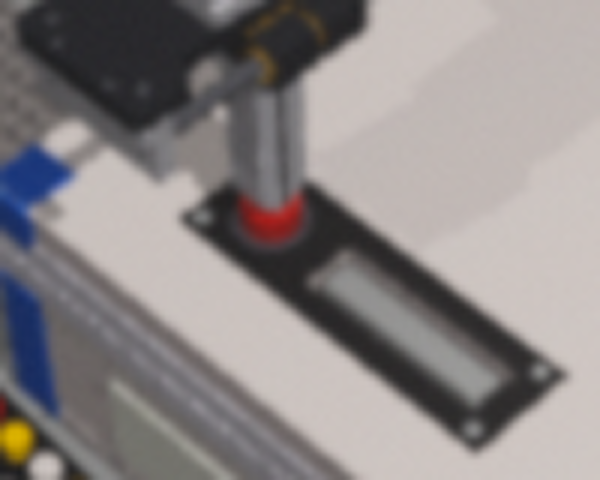

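View pics/w4.png

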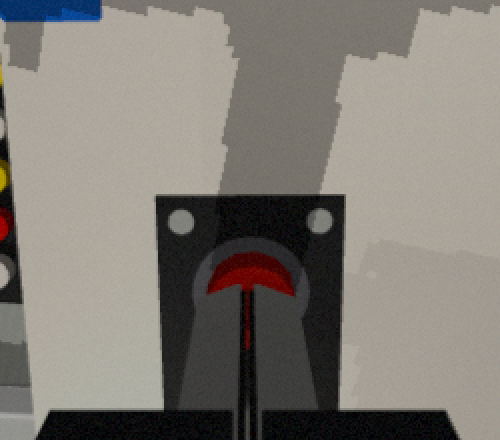

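View pics/t4.png

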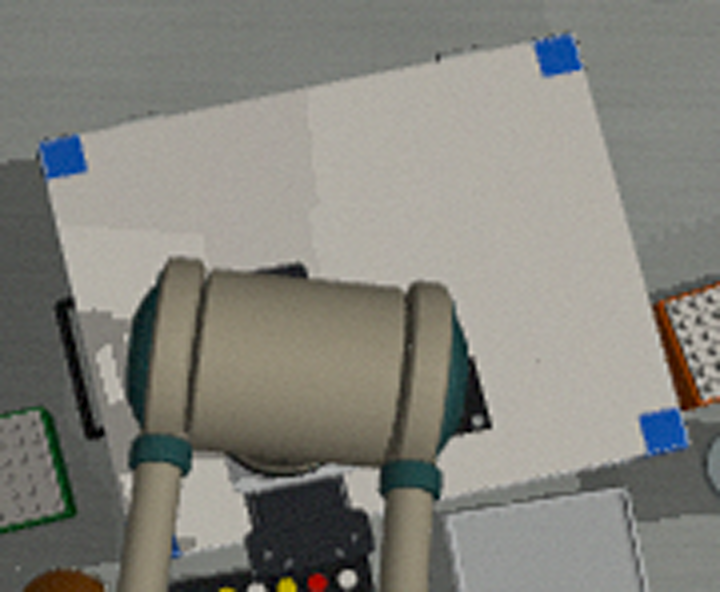

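```bash
python3 - <<'E'
from h import *
from scipy.optimize import least_squares
d=pickle.load(open("d0.pkl","rb"))
C=np.array([[150,180,0],[150,-180,0],[-150,-180,0],[-150,180,0],[-85,0,0]],float)
T=(np.array([[40,143],[573,35],[688,447],[135,563],[392,412]])+.5)/[4,3.7]-.5+[220,115]
S=(np.array([[302,8],[658,238],[385,492],[27,203],[259,279]])+.5)/3.3-.5+[200,140]
def pts(p,P): return P@R.from_euler('z',p[2]).as_matrix().T+[p[0],p[1],p[3]]
for use in ("t","s","ts"):
    def f(p):
        r=[]
        if "t" in use: r.append(proj(d["top"],pts(p,C))-T)
        if "s" in use: r.append(proj(d["side"],pts(p,C))-S)
        return np.concatenate(r).ravel()
    o=least_squares(f,[630,-37,.23,145]); print(use,o.x.round(3)); print(f(o.x).reshape(-1,2).round(1).tolist())
c=pickle.load(open("w1.pkl","rb"))
cv2.imwrite("pics/w1c.png",cv2.resize(c["image"][40:300,110:400,::-1],None,fx=2.2,fy=2.2,interpolation=cv2.INTER_CUBIC))
for z in(125,135,145): print(z,proj(c,[cpt(-150,180,z),cpt(-85,180,z)]))
E
```

```text
t [ 6.35838e+02 -3.78270e+01  2.34000e-01  1.43768e+02]
[[-0.3, 0.1], [0.3, 0.2], [0.2, -0.1], [0.3, -0.2], [-0.5, -0.0]]
s [ 6.38284e+02 -3.16750e+01  2.34000e-01  1.33685e+02]
[[-0.2, -0.2], [-0.7, 0.1], [0.7, 0.4], [0.2, -1.4], [-0.1, 1.0]]
ts [ 6.35356e+02 -3.71890e+01  2.34000e-01  1.41506e+02]
[[-0.5, 0.5], [-0.1, 0.6], [-0.3, 0.2], [0.1, -0.0], [-0.8, 0.3], [0.1, -0.8], [0.5, 0.1], [1.2, 1.1], [-0.2, -1.6], [0.1, 1.0]]
125 [[190.79504486  72.21098216]
 [273.6293057   72.32972526]]
135 [[187.98875395  71.16579589]
 [273.65751004  71.28895394]]
145 [[184.9836013   70.04654475]
 [273.68771232  70.17445641]]
```

View pics/w1c.png

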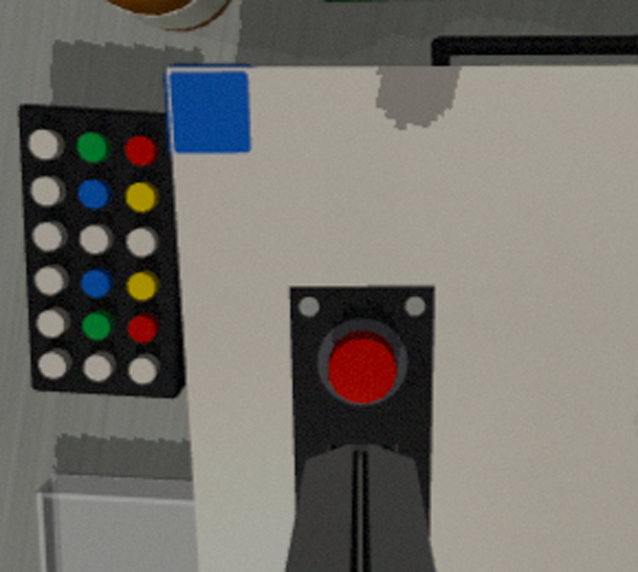

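```bash
python3 - <<'E'
from h import *
from workcell import *
np.set_printoptions(precision=2,suppress=True)
b=cpt(-85,78,0)
def F(): return np.mean([get_contact_force() for _ in range(3)],0)
z=143.; f0=np.array([.2,-.1,0])
print(F(),get_joint_torque(),get_time_s())
while z>137:
    z-=.5; movel([b[0],b[1],z],speed=10)
    f=F()-f0
    print(z,f,get_joint_torque()[1:3],get_eef_pos()[2])
    if f[2]>2: break
print(get_time_s())
c=capture("side"); a=cv2.resize(c["image"][170:250,210:310,::-1],None,fx=6,fy=6,interpolation=cv2.INTER_CUBIC)
cv2.imwrite("pics/s5.png",a)
E
```

```text
[-0.74  0.54  0.28] [ -0.   -37.25 -22.51   0.06   0.04  -0.  ] 17.0917
142.5 [-0.89 -0.36 -0.19] [-37.26 -22.49] 142.4688744439522
142.0 [ 0.05 -0.28  0.22] [-37.27 -22.47] 141.9603588093517
141.5 [-0.39 -0.85  0.23] [-37.28 -22.46] 141.46682478539867
141.0 [-0.01  0.12  0.25] [-37.29 -22.45] 140.95190761175604
140.5 [-1.08  0.22 -0.42] [-37.3  -22.43] 140.43752024472883
140.0 [-0.21  0.15 -0.6 ] [-37.3  -22.42] 139.94607556930316
139.5 [-0.68  0.69  0.4 ] [-37.31 -22.41] 139.470365424755
139.0 [-0.34 -0.11  0.85] [-36.93 -22.13] 139.0985756138804
138.5 [-0.66 -0.39  3.01] [-35.56 -21.52] 138.87868532608132
19.3417
```

View pics/s5.png

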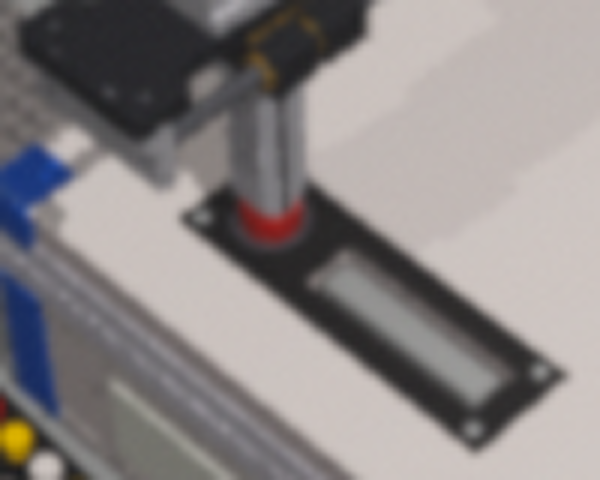

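```bash
python3 - <<'E'
from h import *
from workcell import *
np.set_printoptions(precision=2,suppress=True)
b=cpt(-85,78,0)
def F(): return np.mean([get_contact_force() for _ in range(4)],0)
z=138.5; ref=capture("side")["image"].astype(float)
u,v=np.round(proj(capture("side"),[cpt(-85,0,158)])[0]).astype(int)
def pop():
    im=capture("side")["image"].astype(float); return np.abs(im-ref)[v-14:v+12,u-14:u+14].mean()
print("noise",pop(),u,v)
for i in range(40):
    z-=.3; movel([b[0],b[1],z],speed=8)
    f=F(); p=pop()
    print(round(z,1),f[2].round(2),get_joint_torque()[1].round(2),get_eef_pos()[2].round(2),round(p,2))
    if p>8 or f[2]>13: break
print(get_time_s())
cv2.imwrite("pics/s6.png",cv2.resize(capture("side")["image"][170:250,210:310,::-1],None,fx=6,fy=6,interpolation=cv2.INTER_CUBIC))
E
```

```text
noise 0.7564102564102564 278 221
138.2 4.25 -34.97 138.32 0.86
137.9 5.52 -34.77 137.97 0.79
137.6 4.74 -34.7 137.66 0.8
137.3 4.35 -34.63 137.38 0.82
137.0 4.86 -34.5 137.12 0.82
136.7 4.92 -34.45 136.85 0.92
136.4 6.3 -34.3 136.63 0.96
136.1 5.68 -34.19 136.36 0.99
135.8 5.31 -34.15 136.06 1.08
135.5 6.86 -34.06 135.81 1.22
135.2 6.2 -33.77 135.56 35.74
22.8417
```

View pics/s6.png

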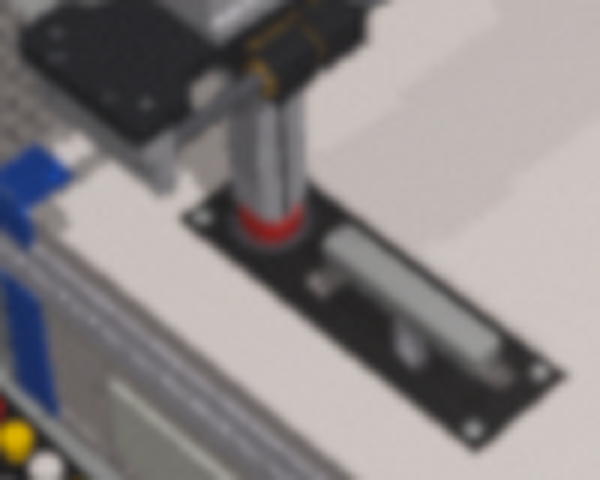

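```bash
python3 - <<'E'
from h import *
from workcell import *
np.set_printoptions(precision=2,suppress=True)
b=cpt(-85,78,0); h=cpt(-85,0,0)
movel([b[0],b[1],180],speed=150)
movel([h[0],h[1],180],speed=150)
command_gripper(50)
print(get_time_s(),F:=get_contact_force(),get_finger_gap())
movel([h[0],h[1],146],speed=100)
c=capture("side"); pickle.dump(c,open("s7.pkl","wb")); cv2.imwrite("pics/s7.png",cv2.resize(c["image"][160:260,210:335,::-1],None,fx=5,fy=5,interpolation=cv2.INTER_CUBIC))
c=capture("wrist"); pickle.dump(c,open("w7.pkl","wb")); cv2.imwrite("pics/w7.png",c["image"][:,:,::-1])
print(get_contact_force(),get_time_s())
E
```

```text
24.9083 [-1.05 -0.12 -0.53] 49.65162883443079
[-0.11  0.85 -0.91] 25.5
```

View pics/s7.png

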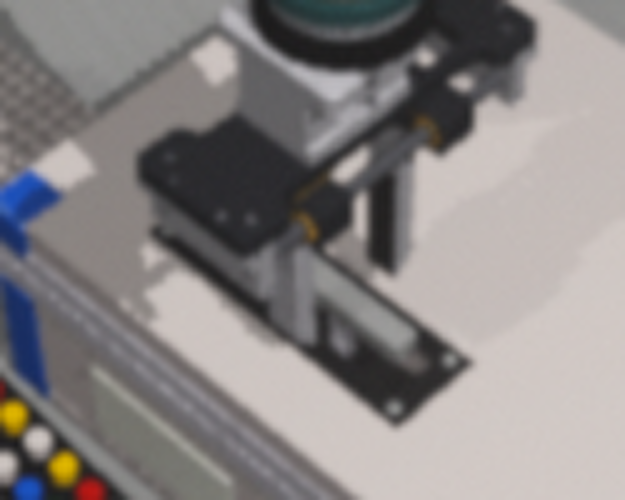

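View pics/w7.png

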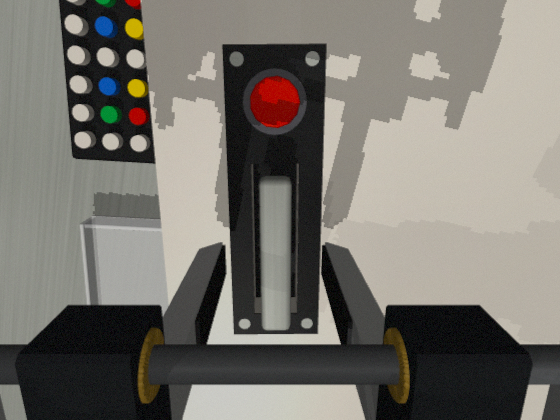

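```bash
python3 - <<'E'
from h import *
c=pickle.load(open("s7.pkl","rb"))
for z in (146,155,162,170):
    print(z,((proj(c,[cpt(-85+s*(25+dx),y,z) for s,dx,y in((-1,0,-8),(-1,12,-8),(-1,6,0),(1,0,-8),(1,12,-8))])-[210,160])*5+2).round().tolist())
print(((proj(c,[cpt(-85+a,-42,171) for a in(-8,8)]+[cpt(-85,42,171)])-[210,160])*5+2).round())
E
```

```text
146 [[318.0, 363.0], [300.0, 378.0], [297.0, 361.0], [393.0, 303.0], [410.0, 289.0]]
155 [[318.0, 351.0], [299.0, 366.0], [296.0, 349.0], [393.0, 291.0], [411.0, 277.0]]
162 [[318.0, 342.0], [299.0, 357.0], [296.0, 340.0], [393.0, 281.0], [411.0, 267.0]]
170 [[318.0, 331.0], [299.0, 346.0], [296.0, 329.0], [394.0, 271.0], [411.0, 256.0]]
[[398. 350.]
 [422. 331.]
 [280. 241.]]
```

```bash
python3 - <<'E'
from h import *
from workcell import *
np.set_printoptions(precision=2,suppress=True)
h=cpt(-85,0,0)
def F(): return np.mean([get_contact_force() for _ in range(4)],0)
z=146.
def step(dz,sp):
    global z
    z-=dz; movel([h[0],h[1],z],speed=sp); f=F(); tq=get_joint_torque()[1]; print(round(z,1),f,tq.round(2),get_eef_pos()[2].round(2)); return f,tq
f,t0=step(7,60)
assert f[2]<3
f,t0=step(6,40)
while z>122 and f[2]<3:
    f,t=step(.8,15)
    if t-t0>1.0: break
print(get_time_s())
c=capture("side"); cv2.imwrite("pics/s8.png",cv2.resize(c["image"][160:260,210:335,::-1],None,fx=5,fy=5,interpolation=cv2.INTER_CUBIC))
E
```

```text
139.0 [ 0.25 -0.22  0.64] -39.15 138.74
133.0 [ 0.43 -0.17 -0.32] -39.24 132.65
132.2 [ 1.41 -0.17 -0.28] -39.32 132.23
131.4 [ 0.46  0.39 -1.64] -39.37 131.4
130.6 [ 1.    0.27 -0.19] -39.39 130.55
129.8 [-0.19  0.25 -0.31] -39.4 129.74
129.0 [-0.07 -0.03  0.76] -39.41 128.92
128.2 [-0.62 -1.16  0.56] -39.42 128.11
127.4 [0.19 0.2  0.41] -39.44 127.35
126.6 [-1.21 -0.37  0.51] -39.45 126.55
125.8 [-0.35  0.9  -0.1 ] -39.47 125.76
125.0 [0.08 0.65 0.27] -39.24 125.07
124.2 [-0.48  0.03  4.54] -36.74 124.9
28.8167
```

View pics/s8.png

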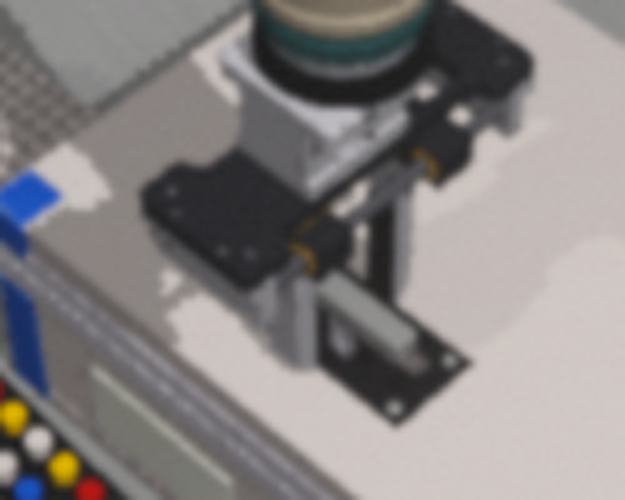

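```bash
python3 - <<'E'
from h import *
from workcell import *
np.set_printoptions(precision=2,suppress=True)
h=cpt(-85,0,0)
movel([h[0],h[1],129.5],speed=20)
command_gripper(10,60)
print("gap",get_finger_gap(),get_contact_force(),get_moment(),get_time_s())
q=np.array(get_joint_pos()); print(q)
for i in range(1,7):
    q[5]+=.15; move_j(q.tolist())
    print(round(.15*i,2),get_contact_force(),get_moment(),get_joint_pos()[5],get_finger_gap(),get_time_s())
    if abs(get_moment()[2])>1.2: break
c=capture("side"); cv2.imwrite("pics/s9.png",cv2.resize(c["image"][160:260,210:335,::-1],None,fx=5,fy=5,interpolation=cv2.INTER_CUBIC))
E
```

```text
gap 15.30518912337171 [ 2.36  1.35 -1.41] [ 0.15 -0.43  0.06] 29.9167
[-0.23  0.28  1.64  0.    1.22 -0.46]
0.15 [-0.1   1.15  0.15] [ 0.09 -0.08  0.01] -0.31481055478538417 15.406480026204626 30.1833
0.3 [-0.32  0.59 -0.01] [ 0.02 -0.01  0.09] -0.1665211250909707 15.611139427201211 30.45
0.45 [0.15 0.42 0.28] [ 0.1   0.04 -0.01] -0.01725561354917046 15.512955426814631 30.7167
0.6 [0.41 1.35 3.82] [ 0.22  0.31 -0.02] 0.13244629271675984 15.49202911367298 30.9833
0.75 [-0.65  1.62  4.38] [ 0.35  0.38 -0.05] 0.2822846601415394 15.565039717440126 31.25
0.9 [-0.64  2.15  3.45] [ 0.43  0.42 -0.03] 0.4321519237118299 15.297521425893983 31.5167
```

View pics/s9.png

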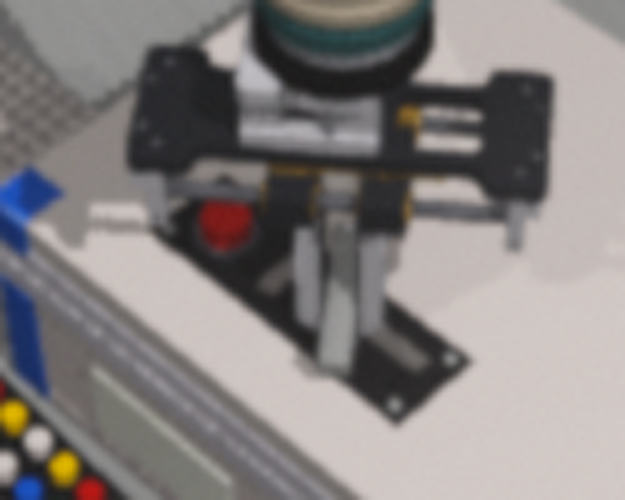

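```bash
python3 - <<'E'
from h import *
from workcell import *
np.set_printoptions(precision=2,suppress=True)
q=np.array(get_joint_pos()); q0=-0.46
for i in range(12):
    t=(q[5]-q0); q[5]+= .13 if t<1.3 else .05; move_j(q.tolist())
    print((q[5]-q0).round(2),get_contact_force(),get_moment(),get_joint_torque()[5].round(3),get_joint_pos()[5].round(3),get_finger_gap(),get_time_s())
    if q[5]-q0>1.53 or abs(get_joint_torque()[5])>1.5: break
c=capture("side"); cv2.imwrite("pics/s10.png",cv2.resize(c["image"][160:260,210:335,::-1],None,fx=5,fy=5,interpolation=cv2.INTER_CUBIC))
c=capture("wrist"); cv2.imwrite("pics/w10.png",c["image"][:,:,::-1])
print(R.from_quat(get_eef_rot()).inv().apply(c["xyz"]-np.array(get_eef_pos())))
E
```

```text
1.02 [-0.27  1.8   4.2 ] [ 0.43  0.41 -0.05] 0.093 0.558 15.638188812751878 31.8167
1.15 [-0.21  2.26  4.38] [ 0.53  0.44 -0.03] 0.086 0.687 15.490273897723414 32.0667
1.28 [-1.01  2.19  3.76] [0.62 0.47 0.02] 0.087 0.817 15.56436165586073 32.3167
1.41 [-0.59  2.19  3.68] [ 0.69  0.45 -0.02] 0.088 0.947 15.162523286672915 32.5667
1.46 [-0.96  3.    3.32] [0.82 0.42 0.18] 0.195 0.999 15.39743279935872 32.8167
1.51 [-0.38  4.57  3.38] [0.88 0.45 0.24] 0.259 1.05 15.612873145958018 33.0667
1.56 [-0.77  3.98  4.17] [1.02 0.38 0.78] 0.799 1.1 15.197995692427687 33.3167
[  77.83    0.21 -198.73]
```

View pics/s10.png

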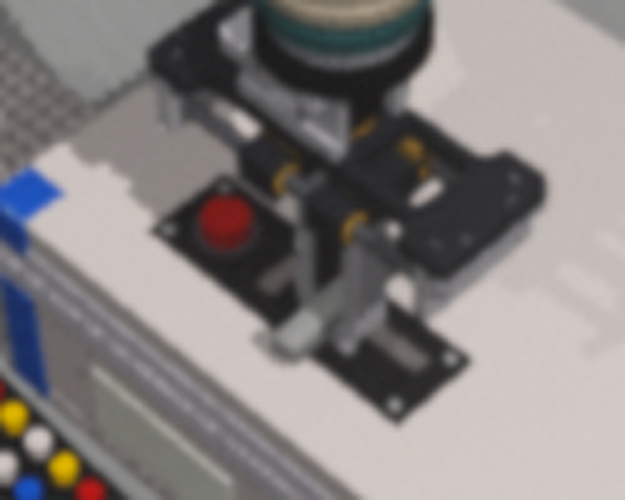

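View pics/w10.png

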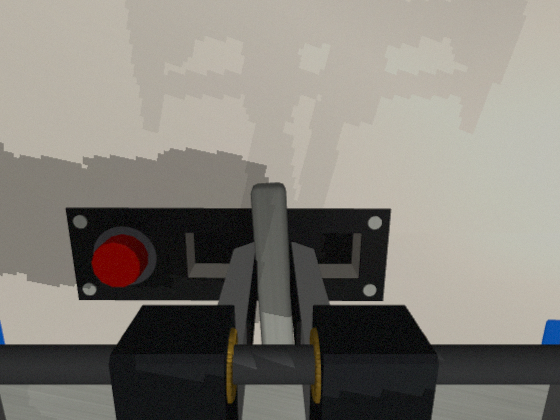

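```bash
python3 - <<'E'
from h import *
from workcell import *
np.set_printoptions(precision=2,suppress=True)
T=1.53
print([inverse_kinematics(hpos(l,-15.5),tool(T,l).as_quat()) for l in(.35,.7)])
for l in(.06,.12):
    movel(hpos(l,-15.5),tool(T,l).as_quat(),speed=35)
    f=get_contact_force(); print(l,f,"lidframe",(Rc*R.from_euler('y',l)).inv().apply(f),get_moment(),get_joint_torque()[5].round(2),get_eef_pos()-hpos(l,-15.5),get_time_s())
c=capture("side"); cv2.imwrite("pics/s11.png",cv2.resize(c["image"][130:280,200:400,::-1],None,fx=4,fy=4,interpolation=cv2.INTER_CUBIC))
c=capture("wrist"); cv2.imwrite("pics/w11.png",c["image"][:,:,::-1])
print(R.from_quat(get_eef_rot()).inv().apply(c["xyz"]-np.array(get_eef_pos())))
E
```

```text
[array([-0.13,  0.48,  1.18, -0.12,  1.81,  1.16]), array([-0.06,  0.79,  0.61, -0.28,  2.4 ,  1.1 ])]
0.06 [ 2.34  5.28 -9.06] lidframe [ 4.03  4.6  -8.83] [ 1.18 -0.3   0.3 ] 0.36 [-0.17  0.58 -1.58] 33.9667
0.12 [ 1.34  5.82 -6.07] lidframe [ 3.35  5.35 -5.71] [ 1.24 -0.16  0.19] 0.36 [-0.08  0.59 -1.05] 34.525
[  78.02    0.24 -198.67]
```

View pics/s11.png

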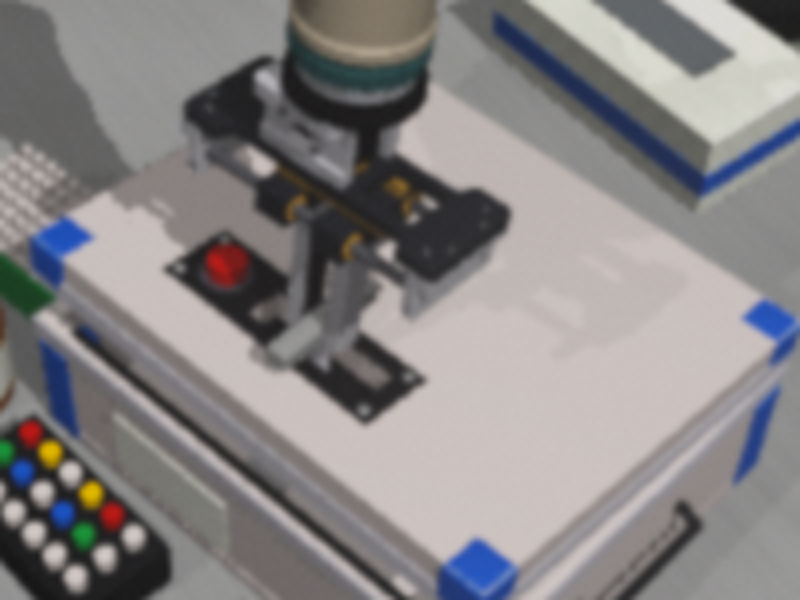

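View pics/w11.png

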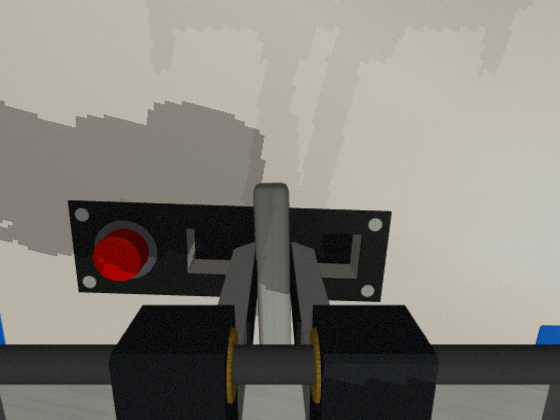

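```bash
python3 - <<'E'
from h import *
from workcell import *
np.set_printoptions(precision=2,suppress=True)
T=1.53
for l in(.22,.32,.42):
    movel(hpos(l,-15.5),tool(T,l).as_quat(),speed=40)
    f=get_contact_force(); print(l,"lidframe",(Rc*R.from_euler('y',l)).inv().apply(f),get_moment(),get_joint_torque()[5].round(2),get_eef_pos()-hpos(l,-15.5),get_time_s())
    if np.linalg.norm(f)>30: break
c=capture("side"); cv2.imwrite("pics/s12.png",cv2.resize(c["image"][100:280,180:400,::-1],None,fx=3.3,fy=3.3,interpolation=cv2.INTER_CUBIC))
c=capture("wrist"); cv2.imwrite("pics/w12.png",c["image"][:,:,::-1])
E
```

```text
0.22 lidframe [ 2.1   4.76 -7.28] [ 1.18 -0.14  0.1 ] 0.35 [-0.3   0.6  -1.26] 35.3667
0.32 lidframe [ 2.19  5.01 -6.8 ] [ 1.3  -0.17 -0.05] 0.34 [-0.35  0.61 -0.98] 36.1083
0.42 lidframe [ 1.19  6.41 -6.3 ] [ 1.35 -0.1  -0.22] 0.33 [-0.51  0.63 -0.94] 36.85
```

View pics/s12.png

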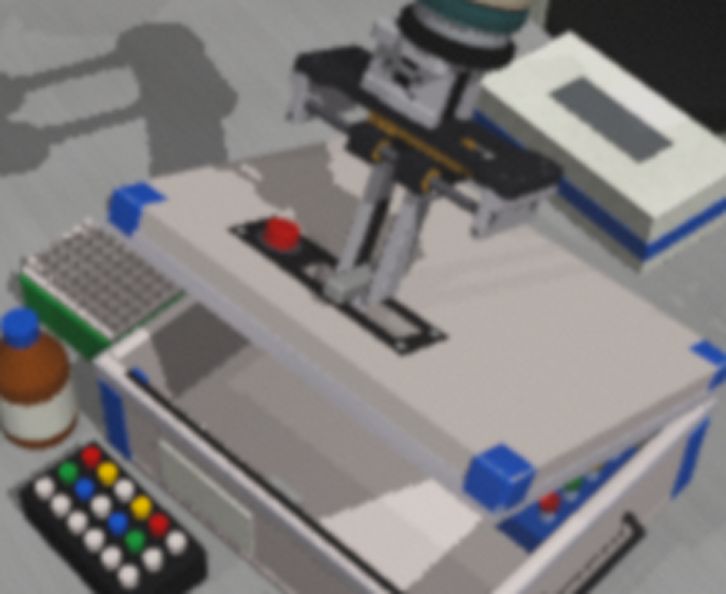

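View pics/w12.png

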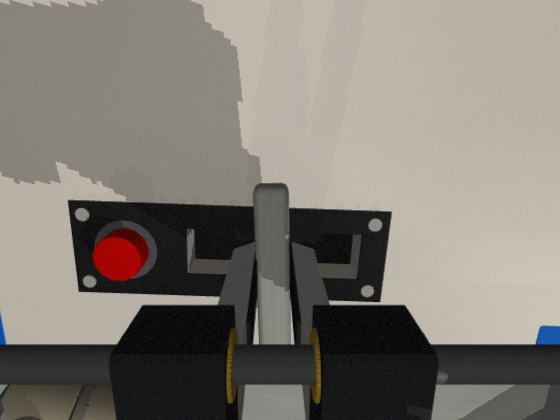

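```bash
python3 - <<'E'
from h import *
from workcell import *
np.set_printoptions(precision=2,suppress=True)
T=1.53
for l in(.52,.61,.70):
    movel(hpos(l,-15.5),tool(T,l).as_quat(),speed=40)
    f=get_contact_force(); print(l,"lidframe",(Rc*R.from_euler('y',l)).inv().apply(f),get_moment(),get_eef_pos()-hpos(l,-15.5),get_time_s())
    if np.linalg.norm(f)>30: break
def tilt(c,name):
    cv2.imwrite(f"pics/{name}.png",cv2.resize(c["image"][80:290,180:420,::-1],None,fx=2.8,fy=2.8,interpolation=cv2.INTER_CUBIC))
c=capture("side"); tilt(c,"s13")
for l in(.64,.70): print(l,((proj(c,[hpos(l,0,(-65,180)),hpos(l,0,(-65,-180)),hpos(l,0,(0,78))])-[180,80])*2.8+1).round().tolist())
for d in(-20,-40,-60): print(d,inverse_kinematics(hpos(.7,-15.5,(d,0)),tool(T,.7).as_quat()),inverse_kinematics(hpos(.7,-15.5-d,(0,0)),tool(T,.7).as_quat()))
E
```

```text
0.52 lidframe [ 0.82  5.98 -6.38] [ 1.36 -0.07 -0.42] [-0.62  0.64 -0.76] 37.6917
0.61 lidframe [ 1.53  6.3  -7.23] [ 1.45 -0.06 -0.63] [-0.63  0.69 -0.59] 38.375
0.7 lidframe [ 1.62  7.45 -6.26] [ 1.53 -0.06 -0.79] [-0.59  0.72 -0.29] 39.0583
0.64 [[131.0, 140.0], [481.0, 384.0], [267.0, 205.0]]
0.7 [[142.0, 121.0], [495.0, 361.0], [276.0, 190.0]]
-20 [-0.06  0.76  0.65 -0.28  2.4   1.09] [-0.05  0.83  0.5  -0.3   2.47  1.07]
-40 [-0.07  0.73  0.68 -0.28  2.39  1.09] [-0.05  0.87  0.38 -0.33  2.55  1.04]
-60 [-0.07  0.7   0.71 -0.29  2.39  1.08] None
```

View pics/s13.png

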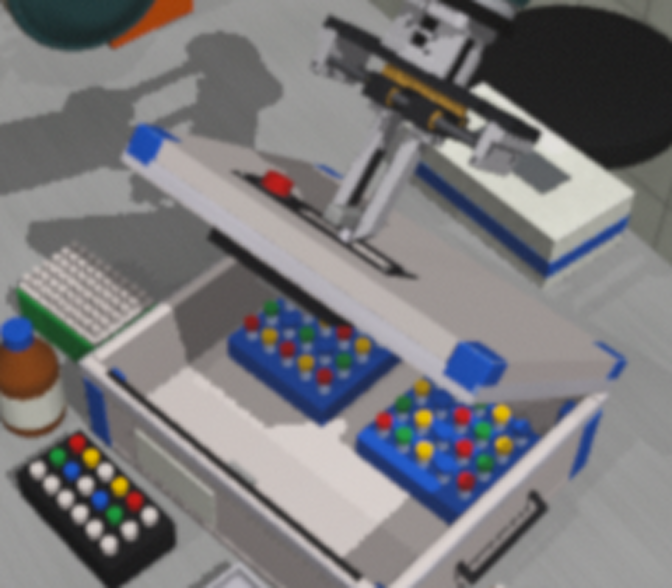

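```bash
python3 - <<'E'
from h import *
from workcell import *
np.set_printoptions(precision=2,suppress=True)
T=1.53; q=tool(T,.7).as_quat()
command_gripper(50)
print(get_contact_force(),get_finger_gap(),get_time_s())
c=capture("wrist"); cv2.imwrite("pics/w14.png",c["image"][:,:,::-1])
movel(hpos(.7,16,(0,0)),q,speed=40); print(get_contact_force(),get_time_s())
movel(hpos(.7,18,(-110,0)),q,speed=120); print(get_contact_force(),get_time_s())
c=capture("side"); cv2.imwrite("pics/s14.png",cv2.resize(c["image"][60:290,150:420,::-1],None,fx=2.5,fy=2.5,interpolation=cv2.INTER_CUBIC))
c=capture("wrist"); cv2.imwrite("pics/w15.png",c["image"][:,:,::-1])
E
```

```text
[-1.    0.39 -0.05] 50.09062929042253 39.8167
[0.16 0.32 0.12] 40.8
[-0.01 -0.02 -0.62] 41.8667
```

View pics/s14.png

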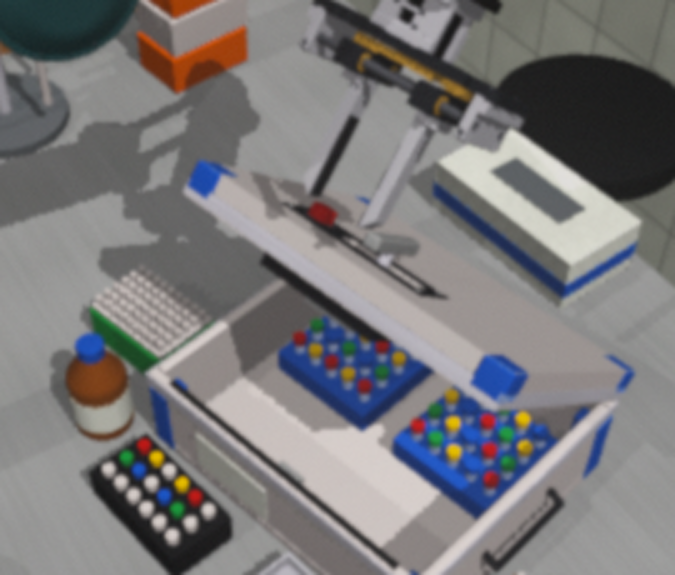

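View pics/w15.png

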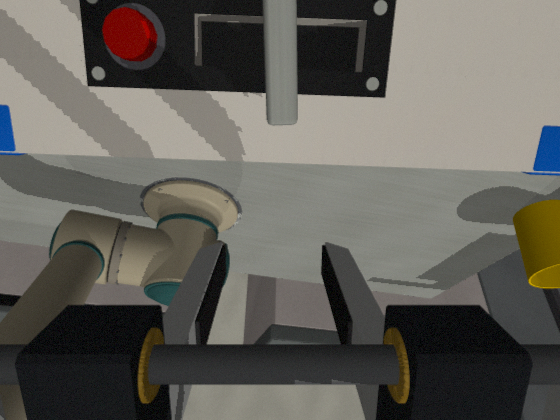

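```bash
python3 - <<'E'
from h import *
from workcell import *
np.set_printoptions(precision=2,suppress=True)
p=np.array(get_eef_pos()); movel(p+[-80,0,60],speed=150)
p=get_eef_pos(); goto([380,p[1],480],tool(.8).as_quat())
pause(.3); print(get_eef_pos(),get_contact_force(),get_time_s())
for n in("side","top"):
    c=capture(n); cv2.imwrite(f"pics/{n}16.png",c["image"][:,:,::-1])
    if n=="side":
        cv2.imwrite("pics/s16.png",cv2.resize(c["image"][80:290,180:420,::-1],None,fx=2.8,fy=2.8,interpolation=cv2.INTER_CUBIC))
        for l in(.66,.70,.74): print(l,((proj(c,[hpos(l,0,(-65,180)),hpos(l,0,(-65,-180))])-[180,80])*2.8+1).round().tolist())
E
```

```text
[381.7  -56.4  478.15] [ 0.18 -1.15  0.22] 43.825
0.66 [[135.0, 134.0], [485.0, 376.0]]
0.7 [[142.0, 121.0], [495.0, 361.0]]
0.74 [[150.0, 108.0], [505.0, 347.0]]
```

View pics/s16.png

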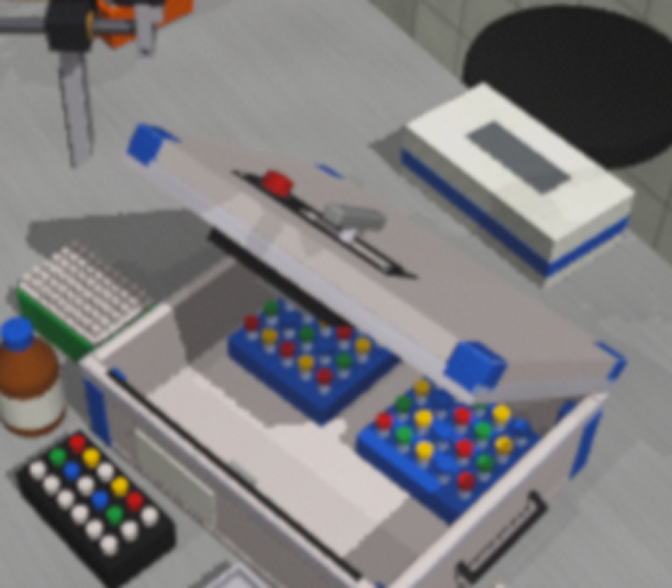

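View pics/top16.png

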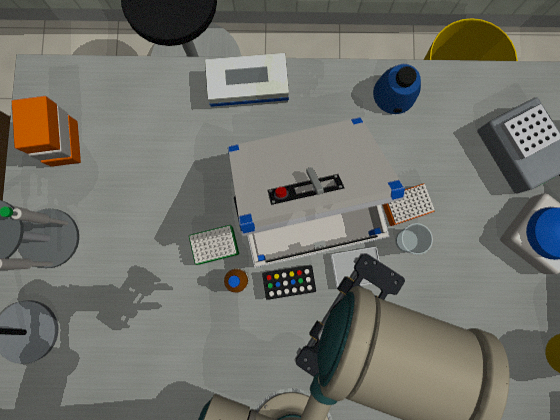

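The side picture shows the lid's front-left corner near (143,124), which matches 0.69–0.70 rad, with the handle out and turned. The top picture shows the boxes, rack, tray, bottle and beaker in the same places as at the start, and the arm clear of everything. I'm handing the job in.

```bash
python3 -c "
from workcell import *
close_job(); print(get_time_s())"
```

```text
the job is handed in; nothing more can be done
the job is handed in; nothing more can be done
```

The case is open and the job was handed in about 44 s in, inside the 72 s limit.

- **Button:** I pressed it in 0.3 mm steps, watching the side camera, and stopped at the step where the T-handle popped out. The force was about 6–7 N, roughly 4 mm in.
- **Handle:** I gripped the bar and turned it clockwise until the wrist moment jumped at the stop, about 1.5 rad.
- **Lid:** I raised it along the hinge arc in eight short segments to about 0.70 rad (40°). Sampled forces stayed near 10 N. I then opened the jaws and backed off, and the force dropped to about zero.

**Last checks:** the side camera puts the lid at about 0.69–0.70 rad, with the handle out and turned. Nothing touches the robot. By eye in the top picture, the other bench items are where they started.

**One disagreement:** the fingertips met the button and then the lid with the reported TCP about 20 mm lower than expected. The camera offset stayed constant when the tool tilted, so I treated the fingers as about 20 mm shorter than stated. I set the grip height from a light 4–5 N touch on the lid.

While I gripped the handle there was also a steady 4–7 N sideways force, which vanished on release.

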